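# Press a tube onto the purge seal of a welding jig and lock it with the cam lever

## Task

On the welding jig, push the loose steel tube along its two vee rests until its open end presses firmly on the rubber purge seal: a steady push by feel, about a kilo on the seal and never two, or the seal is crushed. Then swing the cam lever over centre, right down onto its stop but without forcing it, so that the rubber-tipped spindle clamps the tube while it still presses on the seal, and let go. Leave the other things on the bench as they are.

Things in the scene. Friction and masses are not known exactly. Their poses are not given: they have to be found in the camera images.
- fixture: Tube jig, bolted down: steel base 130 x 400 x 12 mm, 90-degree vee rests (64 wide, 28 long, 52 high) at its y = -115 and 0, clamp post at x = 46 to 62, 112 high, with an arm (32 wide in y, 98 to 112 high) over the tube at y = 0. Origin: at bench height under the clamp spindle. Own y: along the tube's axis to the purge head; own -x: the side to which the lever closes (robot side); z up.
- purge_head: Bracket on the jig's +y end: upright plate 70 wide, 85 high, 12 thick. Before it, on a screwed stem in line with the tube, a round black silicone seal, 49 mm diameter, set by hand 10 to 36 mm proud of the plate (not measured). The seal is springy, yields 3.5 mm for 14 N, then is solid; over 20 N spoils it. Origin: foot of the plate's front face, 12 mm above the bench; axes as the jig's.
- plate_face (a point): Point on the plate's front face, behind the seal, on the tube's axis (60 mm above the bench). Not the seal's face: that stands 10 to 36 mm before it (towards -y).
- tube: Loose dark steel tube, 42.4 mm diameter, 280 long, 0.45 to 0.7 kg, in the vees, axis 60 mm above the bench, nose 24 to 103 mm short of the seal. It slides with a drag of 3 to 7 N, which also keeps it pressed on the seal when let go. Home, its tail overhangs the rear vee by at least 12 mm. Origin: mid-length on its axis; own y along the axis to the open nose.
- tube_nose (a point): Centre of the tube's open front end, which must press on the seal (+140 mm along the tube's y).
- tube_tail (a point): Centre of the tube's rear end, closed by a welded flat cap that can be pushed on (-140 mm along the tube's y).
- cam_lever (a joint): Lever angle, rad. 0: upright, clamp open (starts at 0 to 0.25). Grows as the lever swings to the jig's -x side and down, to 1.658, on its hard stop, 5 degrees below level. From about 0.55 it squeezes the tube, resists (up to 8 N at 75 mm from the pin) and springs back if let go; centre at 1.50, past which it pulls itself down. Over 40 N forces it.
- cam_pin (a point): The lever's pivot, 150 mm above the bench over the tube's axis; the lever turns about the jig's y axis.
- lever_tip (a point): End of the lever, 102 mm from the pin. Steel neck, then a black handle from 38 to 102 mm from the pin, 22 mm wide (along the jig's y), 12 mm thick.
- pad: Rubber tip of the clamp's spindle, 20 mm diameter, under the arm; origin at the centre of its underside, z up. It comes down on top of the tube as the lever closes; clamped, it presses with about 100 N.
- cut_tube1: Bystander: short piece of tube standing on end, 48 mm diameter, 100 mm high. Origin: centre of its foot.
- cut_tube2: Bystander: the same, another piece.
- flange: Bystander: steel ring lying flat, 100 mm outside, 54 mm inside, 14 mm thick. Origin: centre of its underside.
- hammer: Bystander: hammer with a wooden handle, lying on the bench. Origin: on the bench under its middle; handle to its -x.

How it is judged (in metres and radians):
On the way, in this order (a step that is already met when the one before it is completed fails the run):
1. with the clamp still open, the tube is pressed on the purge seal with over 4 N (contact force between tube and purge_head above 4 N and value of joint cam_lever below 0.6 rad), for 0.15 s.
2. the cam lever is down on its stop and the rubber tip presses the tube (value of joint cam_lever above 1.62 rad and contact force between pad and tube above 60 N), for 0.2 s.
At the end, for the whole second after the job is handed in: The cam lever is past 1.62 rad (stop at 1.658), the rubber tip presses the tube with over 60 N, the tube still presses the purge seal with over 1 N, lies along the jig within 0.03 rad and is at rest (all of step 2 and contact force between tube and purge_head above 1 N and angle between the y axis of tube and the y axis of fixture, either way round below 0.03 rad and linear speed of tube below 0.01 m/s); the robot touches nothing.
It fails at once if the tube crushes the purge seal: over 20 N between them (contact force between tube and purge_head above 20 N).
It fails at once if the lever is forced: over 40 N on it (contact force between anything else and cam_lever above 40 N).
It fails at once if another thing on the bench is shifted by over 30 mm (distance of any of cut_tube1, cut_tube2, flange, hammer from where it was at the start of the episode above 0.03 m).
It also fails if it takes over 69 s, if anything falls off the work surface, if the arm or the gripper's body presses on something with over 40 N, if the wrist force passes 120 N, or if a joint passes its speed limit or range.

## Robot

A 6-joint arm with a two-finger parallel gripper is mounted at the origin on the work surface. World frame = base frame: x ahead of the robot, y to its left, z up, the work surface at z = 0. Lengths are in mm, angles in rad, forces in N, time in s.
With the tool pointing down it reaches from about 275 to 750 mm from the base axis. Payload 10.2 kg.
Tool frame: the origin (TCP) lies between the finger pads; the fingertips stand 11 mm ahead of it and the grasp point (between the pads) lies 8 mm behind it; z points along the fingers, y is the line along which they close (so a half turn about z gives the same grasp; the last joint's range is limited). The gripper opens to 85 mm and grips with 20 to 120 N. Pads are 22 mm wide; open, the fingers measure 114 mm over their backs; the gripper's body (76 mm by 85 mm) begins 54 mm behind the grasp point. The pads swing forward as they close: fully open they stand 13 mm farther back than shut.
Start: joints at [-1.327, 0.313, 1.498, -0, 1.331, -0.223], TCP at [236.255, -468.844, 242.294] pointing down, gripper open.
Joint ranges: [-2.94, 2.94], [-0.97, 2.17], [0.19, 2.56], [-1.23, 4.37], [0.02, 3.11], [-2.88, 2.88]. Speed limits (rad/s): [2.39, 2.39, 3.01, 3.14, 3.14, 3.14].

## Interface

Orientations are given as a unit quaternion [w, x, y, z].
In Python, from rig import sense, eyes, finish_job gives the robot as it stands.
- The arm moves only by the shell command python3 -m jog 'ROWS' [FORCE]. ROWS is JSON, a list of rows, each a list of 7 numbers: the shift along the tool's x, y, z in m, then the turn, a rotation vector about the tool's x, y, z in rad, then the finger opening in m, from 0 to 0.0854. In form: [[dx, dy, dz, rx, ry, rz, gripper], ...]. A call has 1 to 5 rows; each row shifts and turns the commanded pose from where the row before left it, along the tool's axes as they then stand; what a row does not reach is not made up. A row lasts 1/10 s, in which the tool goes at most 50 mm and 8.59 degrees, less where a joint would pass 70% of its speed; a pose out of reach is approached as far as the arm can. A call is refused whole if a number of a shift passes 0.05 or a number of a turn 0.15, either way. A call with a gripper value outside its range is refused whole. The fingers move at their own pace and stop on an object; FORCE is the grip in N (left out, the last holds). Time passes only in rows, so rows that do not move let the fingers close. It gives the time, the measured TCP pose, the force, the opening and the grip force at its end, in the units of the state.
- sense(): the state, without advancing time (a new reading comes with each control period).
- eyes.capture(name): name is "side" or "top" or "wrist"; returns the picture (480x640x3 uint8, red, green, blue); there is no depth.
- eyes.calibration(name): a dict with "fx", "fy", "cx", "cy" (pixels), "dist" ([k1, k2, p1, p2, k3] as OpenCV has them; the pictures are not rectified), "cam_to_world" (4x4, takes a point from camera to world coordinates); the wrist camera has in their place "mount" (4x4, takes a point from camera to tool coordinates, whose origin is the TCP and whose axes are the flange's). Camera axes: x right, y down, z forward; pixel columns grow to the right and rows downward; lengths in mm; the calibration is good to about 2 mm. A picture is of the moment at which its call begins: read the wrist's pose just before it. calibration takes no time and is no camera call.
- finish_job(): hands the job in; it is judged then, once.
The state is a dict: "time_s": time; "joints": joint angles; "dq": joint speeds; "tau": joint torques, N m; "eef_pos": TCP position; "ee_rot": TCP orientation; "force": force on the tool from outside, world axes, zero at the start; "wrist_torque": the same for the moment, N m; "grip_width": opening from 0.0 (shut) to 1.0 (fully open); "grip_force": force on a finger pad.
Only numpy, scipy, OpenCV 4.12 (cv2) and the standard library are available. Lean on these libraries where they do the work, as an engineer would, in place of code of your own. Each camera call takes 0.05 s, during which the arm holds its last target. There are 200 camera calls.

## Working session

There is one attempt and no reset: what is moved stays moved. The work goes in short steps, Python scripts to look and compute and a shell command to move; the robot and the scene stay as the last step left them, time stands still between calls to the robot, and variables do not carry over. Pictures are saved under pics/ and viewed, at most 10 in all, crops included, and the job is handed in when it is done.

```bash
mkdir -p pics; ls; python3 - <<'E'
from rig import sense, eyes
import cv2,numpy as np
np.set_printoptions(precision=4,suppress=True)
for n in("side","top"):
    im=eyes.capture(n); cv2.imwrite(f"pics/{n}0.png",im[...,::-1]); print(n,eyes.calibration(n))
print(eyes.calibration("wrist")); print(sense())
E
```

```text
pics
side {'fx': 606.8880453330729, 'fy': 606.8880453330729, 'cx': 328.20706530847195, 'cy': 240.37527476828214, 'dist': array([0.0698, 0.    , 0.    , 0.    , 0.    ]), 'cam_to_world': array([[  -0.7453,   -0.3496,    0.5678, -328.4271],
       [  -0.6663,    0.3593,   -0.6534, 1017.0022],
       [   0.0244,   -0.8653,   -0.5007,  943.9947],
       [   0.    ,    0.    ,    0.    ,    1.    ]])}
top {'fx': 468.68953555205013, 'fy': 468.68953555205013, 'cx': 320.20350282872187, 'cy': 240.43276719591697, 'dist': array([0.0435, 0.    , 0.    , 0.    , 0.    ]), 'cam_to_world': array([[   0.0178,   -0.9955,    0.0935,  489.8883],
       [  -0.9998,   -0.0186,   -0.0081,  -14.4569],
       [   0.0098,   -0.0934,   -0.9956, 1402.4309],
       [   0.    ,    0.    ,    0.    ,    1.    ]])}
{'fx': 333.70791468271005, 'fy': 333.70791468271005, 'cx': 317.48979772793575, 'cy': 243.52377233492925, 'dist': array([-0.0482,  0.    ,  0.    ,  0.    ,  0.    ]), 'mount': array([[  -0.0011,   -0.9617,   -0.2742,   69.9505],
       [   1.    ,   -0.001 ,   -0.0005,    0.4865],
       [   0.0003,   -0.2742,    0.9617, -131.1996],
       [   0.    ,    0.    ,    0.    ,    1.    ]])}
{'time_s': 0.1, 'joints': array([-1.3274,  0.3134,  1.4984, -0.    ,  1.331 , -0.2234]), 'dq': array([-0.0026, -0.0006, -0.0012,  0.0004,  0.0013,  0.0016]), 'tau': array([  0.0016, -41.2904, -26.014 ,  -0.0002,   0.0031,  -0.    ]), 'eef_pos': array([ 236.198 , -468.6146,  241.7919]), 'ee_rot': array([-0.0006,  0.9729,  0.2313, -0.    ]), 'force': array([ 0.6494, -0.1617,  0.26  ]), 'wrist_torque': array([ 0.0165, -0.0012, -0.0283]), 'grip_force': 0.0, 'grip_width': 1.0064078422606215}
```

View pics/top0.png

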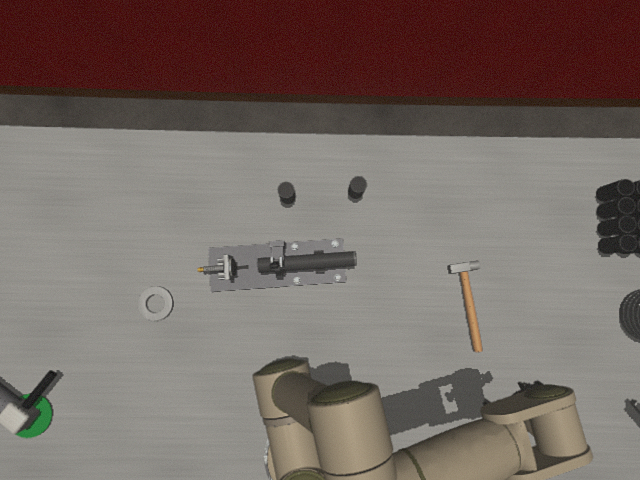

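View pics/side0.png

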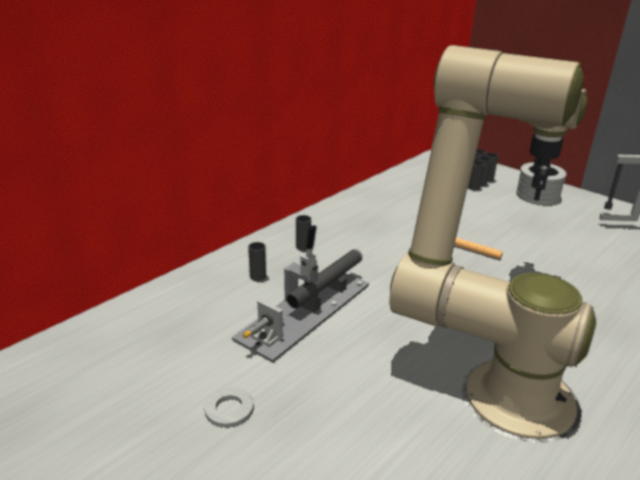

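Top view: the jig base spans about (209,247)–(347,290), with the purge head to the left (+y) at about (228,268) and the tube from (258,265) to (356,258). The lever is upright near (277,263). The side view agrees. I'll enlarge the jig to get accurate pixel positions.

```bash
cat > h.py <<'E'
import numpy as np,cv2
from rig import sense,eyes
from scipy.spatial.transform import Rotation as R
np.set_printoptions(precision=4,suppress=True)
def cam(n,s=None):
    c=eyes.calibration(n); K=np.array([[c['fx'],0,c['cx']],[0,c['fy'],c['cy']],[0,0,1.]])
    if n=='wrist':
        T=np.eye(4);T[:3,:3]=R.from_quat(np.roll(s['ee_rot'],-1)).as_matrix();T[:3,3]=s['eef_pos'];T=T@c['mount']
    else: T=c['cam_to_world']
    return K,np.array(c['dist']),T
def onz(n,uv,z,s=None):
    K,d,T=cam(n,s); p=cv2.undistortPoints(np.array(uv,float).reshape(-1,1,2),K,d)[:,0]
    r=np.c_[p,np.ones(len(p))]@T[:3,:3].T; o=T[:3,3]
    return o+r*((np.broadcast_to(z,len(p))-o[2])/r[:,2])[:,None]
def proj(n,X,s=None):
    K,d,T=cam(n,s); Ti=np.linalg.inv(T)
    return cv2.projectPoints(np.array(X,float).reshape(-1,3),cv2.Rodrigues(Ti[:3,:3])[0],Ti[:3,3],K,d)[0][:,0]
E
python3 - <<'E'
import cv2
t=cv2.imread('pics/top0.png')[225:305,190:370]
cv2.imwrite('pics/topc.png',cv2.resize(t,None,fx=4.4,fy=4.4,interpolation=cv2.INTER_CUBIC))
t=cv2.imread('pics/side0.png')[215:365,220:380]
cv2.imwrite('pics/sidec.png',cv2.resize(t,None,fx=4,fy=4,interpolation=cv2.INTER_CUBIC))
E
```

```text
(no output)
```

View pics/topc.png

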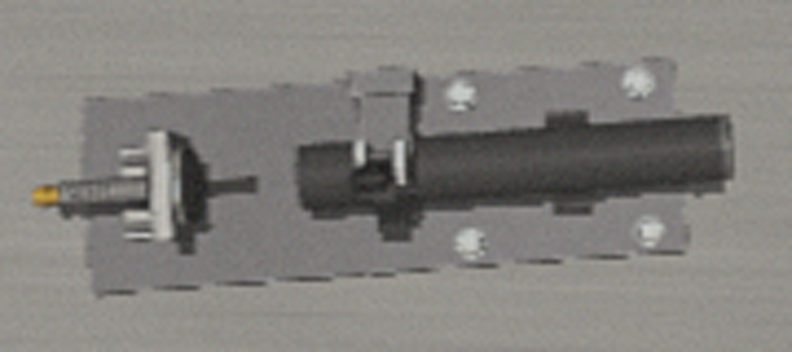

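View pics/sidec.png

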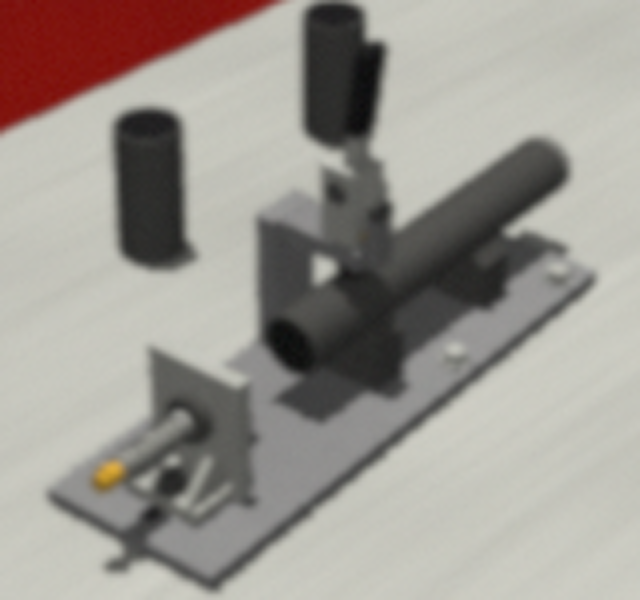

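The top crop shows base corners at (82,100), (675,60), (690,250) and (97,295), the tube tail at (733,153) and nose at (299,178), and the seal face at about x=205. The side crop shows the lever upright and the tube nose clear of the seal.

```bash
python3 - <<'E'
from h import *
f=lambda p:(np.array(p,float)+.5)/4.4-.5+[190,225]
c=onz('top',f([(82,100),(675,60),(690,250),(97,295)]),12); print(c)
print('len',np.linalg.norm(c[0]-c[1]),np.linalg.norm(c[1]-c[2]))
ax=((c[0]-c[1])+(c[3]-c[2]));ax/=np.linalg.norm(ax);print('axis',ax,'yaw off',np.arctan2(-ax[0],ax[1]))
t=onz('top',f([(733,153),(299,178)]),60);print('tail,nose',t,np.linalg.norm(t[0]-t[1]))
print('seal',onz('top',f([(205,187)]),60),'plate top front',onz('top',f([(180,160)]),97))
print('pin',onz('top',f([(381,160)]),150))
# side: nose centre
g=lambda p:(np.array(p,float)+.5)/4-.5+[220,215]
print('side nose',onz('side',g([(293,345)]),60))
print('side base',onz('side',g([(50,494),(213,587),(594,277)]),12))
E
```

```text
[[ 593.764   305.411    12.    ]
 [ 628.317   -93.6498   12.    ]
 [ 500.2602 -105.4026   12.    ]
 [ 463.5806  290.0996   12.    ]]
len 400.5539428833791 128.59491213008056
axis [-0.0893  0.996   0.    ] yaw off 0.08941099091714141
tail,nose [[ 563.3534 -129.5164   60.    ]
 [ 541.9832  152.307    60.    ]] 282.6324796564908
seal [[535.0946 212.8676  60.    ]] plate top front [[550.5866 222.9026  97.    ]]
pin [[550.2747  91.8506 150.    ]]
side nose [[537.5258 147.3244  60.    ]]
side base [[583.0026 306.4752  12.    ]
 [453.2593 296.9826  12.    ]
 [491.7071 -98.1893  12.    ]]
```

```bash
python3 -m jog '[[0,0,0,0,0,0.125,0],[0,0,0,0,0,0.125,0],[0,0,0,0,0,0.126,0],[0,0,0,0,0,0,0]]' 20
python3 -m jog '[[0.0356,-0.0264,0,0,0,0,0],[0.0356,-0.0264,0,0,0,0,0],[0.0356,-0.0264,0,0,0,0,0],[0.0356,-0.0264,0,0,0,0,0],[0.0356,-0.0264,0,0,0,0,0]]' >/dev/null
python3 -m jog '[[0.0356,-0.0264,0,0,0,0,0],[0.0356,-0.0264,0,0,0,0,0],[0.0356,-0.0264,0,0,0,0,0],[0.0356,-0.0264,0,0,0,0,0],[0.0356,-0.0264,0,0,0,0,0]]' >/dev/null
python3 -m jog '[[0,0,0,0,0,0,0],[0,0,0,0,0,0,0],[0,0,0,0,0,0,0]]'
python3 - <<'E'
from h import *
import pickle
s=sense();im=eyes.capture('wrist')[...,::-1];cv2.imwrite('pics/w0.png',im);pickle.dump(s,open('s0.pkl','wb'))
print(s['eef_pos'],s['ee_rot'],s['force'])
E
```

```text
time_s: 0.5
eef_pos: [236.2, -468.7, 242.0]
ee_rot: [-0.0, 0.999, 0.045, -0.0]
force: [-1.0, 0.2, 0.4]
grip_width: 0.333
grip_force: 0.0
time_s: 1.8
eef_pos: [566.3, -174.3, 242.2]
ee_rot: [-0.0, 0.999, 0.046, -0.0]
force: [-0.3, -0.3, -0.3]
grip_width: -0.002
grip_force: 0.0
[ 566.2934 -174.3265  242.1734] [-0.      0.999   0.0457 -0.0002] [-0.2732 -0.3037 -0.3154]
```

View pics/w0.png

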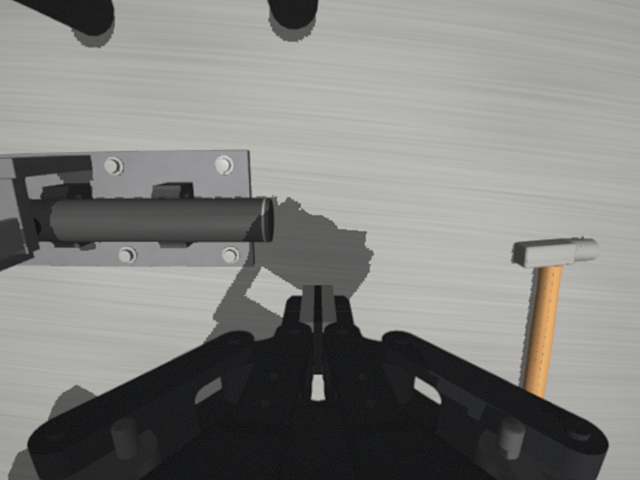

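The wrist view shows the cap rim at (272,219), the base's rear corners at (249,151) and (254,265), and the fingertips at (318,290). The tube lies parallel to the image rows, so the yaw is right.

```bash
python3 - <<'E'
from h import *
import pickle
s=pickle.load(open('s0.pkl','rb'))
a=onz('wrist',[(272,219),(249,151),(254,265)],[60,12,12],s);print(a)
T=cam('wrist',s)[2][:3,:3]
edges=onz('wrist',[(60,199),(250,198),(60,242),(250,242)],[65,65,65,65],s);print('tube edges',edges)
E
```

```text
[[ 567.3891 -130.6189   60.    ]
 [ 627.3921  -96.7379   12.    ]
 [ 501.1619 -107.0469   12.    ]]
tube edges [[ 570.23     72.8291   65.    ]
 [ 586.5041 -109.7696   65.    ]
 [ 526.925    78.0268   65.    ]
 [ 544.0745 -111.3028   65.    ]]
```

```bash
python3 -m jog '[[0.0046,0,0.045,0,0,0,0],[0,0,0.045,0,0,0,0],[0,0,0.045,0,0,0,0],[0,0,0.045,0,0,0,0],[0,0,0,0,0,0,0]]'
python3 -m jog '[[0,-0.008,0,0,0,0,0],[0,-0.006,0,0,0,0,0],[0,-0.003,0,0,0,0,0],[0,0,0,0,0,0,0],[0,0,0,0,0,0,0]]'
for i in 1 2 3 4; do python3 -m jog '[[0,-0.002,0,0,0,0,0],[0,-0.002,0,0,0,0,0]]' | grep -E 'pos|^force'; done
```

```text
time_s: 2.35
eef_pos: [568.0, -172.8, 57.2]
ee_rot: [-0.003, 0.999, 0.045, -0.005]
force: [-0.5, 0.6, 0.8]
grip_width: 0.001
grip_force: 0.0
time_s: 2.85
eef_pos: [570.2, -156.4, 63.2]
ee_rot: [0.0, 0.999, 0.046, 0.001]
force: [1.1, -0.4, 0.9]
grip_width: -0.001
grip_force: 0.0
eef_pos: [569.5, -152.3, 62.4]
force: [-0.2, 1.1, -0.2]
eef_pos: [569.1, -148.1, 62.2]
force: [-0.6, 0.7, -0.2]
eef_pos: [568.8, -144.2, 62.3]
force: [0.0, -0.3, -0.2]
eef_pos: [568.6, -140.9, 62.4]
force: [0.3, -4.7, -1.1]
```

```bash
g(){ grep -E 'pos|^force'|tr '\n' ' ';echo; }
python3 -m jog '[[0,-0.002,0,0,0,0,0],[0,-0.002,0,0,0,0,0],[0,-0.002,0,0,0,0,0],[0,-0.002,0,0,0,0,0],[0,-0.002,0,0,0,0,0]]' |g
python3 -m jog '[[0,-0.002,0,0,0,0,0],[0,-0.002,0,0,0,0,0],[0,-0.002,0,0,0,0,0],[0,-0.002,0,0,0,0,0],[0,-0.001,0,0,0,0,0]]' |g
python3 -m jog '[[0,-0.001,0,0,0,0,0],[0,-0.001,0,0,0,0,0]]' |g
python3 -m jog '[[0,-0.001,0,0,0,0,0],[0,-0.001,0,0,0,0,0]]' |g
python3 -m jog '[[0,-0.001,0,0,0,0,0],[0,-0.001,0,0,0,0,0]]' |g
python3 -m jog '[[0,-0.001,0,0,0,0,0],[0,-0.001,0,0,0,0,0]]' |g
```

```text
eef_pos: [567.6, -131.0, 62.4] force: [-0.0, -5.3, -1.7] 
eef_pos: [566.8, -121.9, 62.4] force: [1.6, -5.7, -0.7] 
eef_pos: [566.7, -120.0, 62.4] force: [0.1, -4.8, -1.6] 
eef_pos: [566.5, -118.0, 62.4] force: [-0.2, -5.0, -1.1] 
eef_pos: [566.3, -116.0, 62.4] force: [0.8, -5.5, -0.9] 
eef_pos: [566.2, -114.1, 62.4] force: [0.2, -5.7, -0.3]
```

```bash
g(){ grep -E 'pos|^force'|tr '\n' ' ';echo; }
python3 -m jog '[[0,-0.001,0,0,0,0,0],[0,-0.001,0,0,0,0,0]]' |g
python3 -m jog '[[0,-0.001,0,0,0,0,0],[0,-0.001,0,0,0,0,0]]' |g
python3 -m jog '[[0,-0.001,0,0,0,0,0]]' |g
python3 -m jog '[[0,-0.001,0,0,0,0,0]]' |g
python3 - <<'E'
from h import *
im=eyes.capture('top')[...,::-1];t=im[225:305,190:370]
cv2.imwrite('pics/t1.png',cv2.resize(t,None,fx=4.4,fy=4.4,interpolation=cv2.INTER_CUBIC))
E
```

```text
eef_pos: [566.0, -112.1, 62.4] force: [0.7, -5.6, -0.5] 
eef_pos: [565.8, -110.1, 62.4] force: [0.7, -6.3, -1.0] 
eef_pos: [565.7, -109.1, 62.4] force: [0.8, -4.2, -0.3] 
eef_pos: [565.6, -108.1, 62.5] force: [-0.1, -5.4, -0.8]
```

View pics/t1.png

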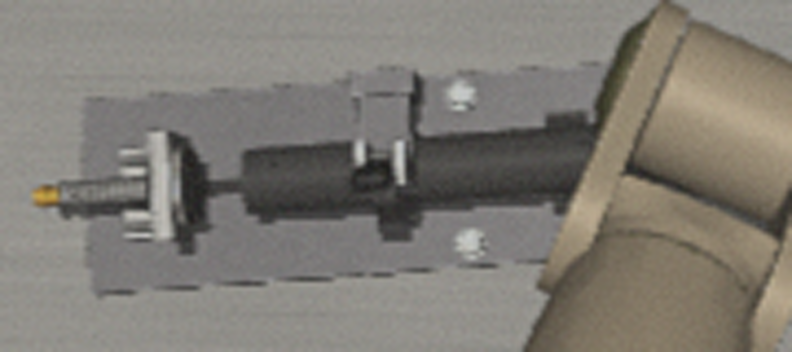

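The nose is now at x≈244 and the dark seal disc's face is at about 195–205, so roughly 24–30 mm remain.

```bash
g(){ grep -E 'pos|^force'|tr '\n' ' ';echo; }
python3 -m jog '[[0,-0.002,0,0,0,0,0],[0,-0.002,0,0,0,0,0],[0,-0.002,0,0,0,0,0]]' |g
python3 -m jog '[[0,-0.002,0,0,0,0,0],[0,-0.002,0,0,0,0,0],[0,-0.001,0,0,0,0,0]]' |g
python3 -m jog '[[0,-0.001,0,0,0,0,0],[0,-0.001,0,0,0,0,0]]' |g
python3 -m jog '[[0,-0.001,0,0,0,0,0],[0,-0.001,0,0,0,0,0]]' |g
python3 -m jog '[[0,-0.001,0,0,0,0,0]]' |g
python3 -m jog '[[0,-0.001,0,0,0,0,0]]' |g
```

```text
eef_pos: [565.1, -102.1, 62.5] force: [0.2, -5.6, -0.5] 
eef_pos: [564.7, -97.1, 62.5] force: [0.8, -5.2, 0.0] 
eef_pos: [564.5, -95.2, 62.5] force: [0.3, -5.7, -0.6] 
eef_pos: [564.4, -93.2, 62.6] force: [0.3, -5.3, -0.2] 
eef_pos: [564.3, -92.3, 62.5] force: [-0.8, -6.1, -0.1] 
eef_pos: [564.2, -91.3, 62.6] force: [1.0, -5.7, 0.1]
```

```bash
g(){ grep -E 'pos|^force'|tr '\n' ' ';echo; }
python3 -m jog '[[0,-0.001,0,0,0,0,0]]' |g
python3 -m jog '[[0,-0.001,0,0,0,0,0]]' |g
python3 -m jog '[[0,-0.001,0,0,0,0,0]]' |g
```

```text
eef_pos: [564.1, -90.3, 62.6] force: [1.0, -5.3, 0.2] 
eef_pos: [564.0, -89.3, 62.6] force: [0.5, -7.1, -0.6] 
eef_pos: [564.0, -88.3, 62.6] force: [1.0, -5.0, 0.1]
```

```bash
g(){ grep -E 'pos|^force'|tr '\n' ' ';echo; }
python3 -m jog '[[0,-0.001,0,0,0,0,0]]' |g
python3 -m jog '[[0,-0.001,0,0,0,0,0]]' |g
python3 -m jog '[[0,-0.001,0,0,0,0,0]]' |g
```

```text
eef_pos: [563.9, -87.3, 62.6] force: [0.5, -5.8, 0.5] 
eef_pos: [563.8, -86.3, 62.6] force: [0.4, -5.4, 1.1] 
eef_pos: [563.7, -85.4, 62.6] force: [0.3, -6.1, 0.6]
```

```bash
g(){ grep -E 'pos|^force'|tr '\n' ' ';echo; }
python3 -m jog '[[0,-0.0007,0,0,0,0,0]]' |g
python3 -m jog '[[0,-0.0007,0,0,0,0,0]]' |g
```

```text
eef_pos: [563.6, -84.6, 62.6] force: [0.5, -6.4, 1.0] 
eef_pos: [563.6, -83.9, 62.6] force: [0.5, -6.7, -0.7]
```

```bash
g(){ grep -E 'pos|^force'|tr '\n' ' ';echo; }
python3 -m jog '[[0,-0.0007,0,0,0,0,0]]' |g
python3 -m jog '[[0,-0.0007,0,0,0,0,0]]' |g
```

```text
eef_pos: [563.5, -83.3, 62.6] force: [1.1, -7.2, 1.2] 
eef_pos: [563.5, -82.6, 62.6] force: [1.7, -6.2, 0.6]
```

```bash
g(){ grep -E 'pos|^force'|tr '\n' ' ';echo; }
python3 -m jog '[[0,-0.0007,0,0,0,0,0]]' |g
python3 -m jog '[[0,-0.0007,0,0,0,0,0]]' |g
```

```text
eef_pos: [563.4, -81.9, 62.6] force: [0.7, -5.9, 0.2] 
eef_pos: [563.4, -81.2, 62.7] force: [1.1, -7.1, 0.1]
```

```bash
g(){ grep -E 'pos|^force'|tr '\n' ' ';echo; }
python3 -m jog '[[0,-0.0007,0,0,0,0,0]]' |g
python3 -m jog '[[0,-0.0007,0,0,0,0,0]]' |g
```

```text
eef_pos: [563.3, -80.5, 62.7] force: [0.3, -5.9, 0.3] 
eef_pos: [563.2, -79.9, 62.7] force: [0.9, -6.8, 0.6]
```

```bash
g(){ grep -E 'pos|^force'|tr '\n' ' ';echo; }
python3 -m jog '[[0,-0.0007,0,0,0,0,0]]' |g
python3 -m jog '[[0,-0.0007,0,0,0,0,0]]' |g
```

```text
eef_pos: [563.2, -79.1, 62.7] force: [1.0, -5.8, 0.7] 
eef_pos: [563.1, -78.5, 62.7] force: [0.4, -6.0, 1.7]
```

```bash
g(){ grep -E 'pos|^force'|tr '\n' ' ';echo; }
python3 -m jog '[[0,-0.0007,0,0,0,0,0]]' |g
python3 -m jog '[[0,-0.0007,0,0,0,0,0]]' |g
```

```text
eef_pos: [563.1, -77.8, 62.7] force: [0.6, -7.1, 1.4] 
eef_pos: [563.0, -77.1, 62.7] force: [0.9, -5.7, 0.9]
```

```bash
g(){ grep -E 'pos|^force'|tr '\n' ' ';echo; }
python3 -m jog '[[0,-0.0007,0,0,0,0,0]]' |g
python3 -m jog '[[0,-0.0007,0,0,0,0,0]]' |g
python3 -m jog '[[0,-0.0007,0,0,0,0,0]]' |g
```

```text
eef_pos: [563.0, -76.5, 62.7] force: [1.1, -7.8, 0.3] 
eef_pos: [562.9, -76.0, 62.7] force: [0.2, -10.1, 0.3] 
eef_pos: [562.9, -75.6, 62.7] force: [-0.1, -10.4, -0.7]
```

```bash
g(){ grep -E 'pos|^force'|tr '\n' ' ';echo; }
python3 -m jog '[[0,-0.0007,0,0,0,0,0]]' |g
python3 -m jog '[[0,-0.0007,0,0,0,0,0]]' |g
```

```text
eef_pos: [562.9, -75.1, 62.8] force: [-0.1, -12.1, 1.0] 
eef_pos: [562.8, -74.6, 62.8] force: [-0.6, -13.6, -0.2]
```

```bash
g(){ grep -E 'pos|^force'|tr '\n' ' ';echo; }
python3 -m jog '[[0,-0.0007,0,0,0,0,0]]' |g
python3 -m jog '[[0,-0.0007,0,0,0,0,0]]' |g
```

```text
eef_pos: [562.8, -74.2, 62.8] force: [1.3, -14.8, -0.5] 
eef_pos: [562.8, -73.7, 62.8] force: [0.4, -15.9, -1.0]
```

```bash
g(){ grep -E 'time|pos|^force'|tr '\n' ' ';echo; }
python3 -m jog '[[0,0,0,0,0,0,0],[0,0,0,0,0,0,0]]' |g
python3 -m jog '[[0,0,0,0,0,0,0]]' |g
python3 -m jog '[[0,0,0,0,0,0,0]]' |g
```

```text
time_s: 10.0 eef_pos: [562.7, -73.7, 62.8] force: [1.1, -14.6, -0.9] 
time_s: 10.1 eef_pos: [562.8, -73.7, 62.8] force: [0.2, -15.1, -0.7] 
time_s: 10.2 eef_pos: [562.8, -73.7, 62.8] force: [-0.7, -14.7, -0.7]
```

```bash
g(){ grep -E 'time|pos|^force'|tr '\n' ' ';echo; }
python3 -m jog '[[0,0.002,0,0,0,0,0],[0,0.006,0,0,0,0,0],[0,0.012,0,0,0,0,0],[0,0,0,0,0,0,0]]' |g
python3 -m jog '[[0,0,-0.04,0,0,0,0],[0,0,-0.045,0,0,0,0],[0,0,-0.045,0,0,0,0],[0,0,-0.045,0,0,0,0],[0,0,-0.045,0,0,0,0]]' |g
python3 -m jog '[[0,0,-0.05,0,0,0,0],[0,0,0,0,0,0,0]]' |g
python3 -m jog '[[0.0162,-0.0372,0,0,0,0,0],[0.0162,-0.0372,0,0,0,0,0],[0.0162,-0.0372,0,0,0,0,0],[0.0162,-0.0372,0,0,0,0,0],[0.0162,-0.0372,0,0,0,0,0]]' |g
python3 -m jog '[[0,0,0,0,0,0,0],[0,0,0,0,0,0,0],[0,0,0,0,0,0,0]]' |g
python3 - <<'E'
from h import *
import pickle
s=sense();im=eyes.capture('wrist')[...,::-1];cv2.imwrite('pics/w1.png',im);pickle.dump(s,open('s1.pkl','wb'))
print(s['eef_pos'],s['ee_rot'],s['force'])
E
```

```text
time_s: 10.6 eef_pos: [564.1, -92.5, 62.3] force: [-0.5, -0.3, -0.3] 
time_s: 11.1 eef_pos: [563.6, -91.0, 284.3] force: [0.3, -0.6, -0.4] 
time_s: 11.3 eef_pos: [565.1, -91.5, 339.2] force: [-0.3, -0.5, 0.2] 
time_s: 11.8 eef_pos: [627.9, 103.0, 331.7] force: [-0.5, -1.0, 0.0] 
time_s: 12.1 eef_pos: [627.6, 100.5, 332.0] force: [-0.7, 0.7, -0.3] 
[627.6303 100.4698 332.033 ] [ 0.0001  0.999   0.0449 -0.0003] [-0.6868  0.7313 -0.3041]
```

View pics/w1.png

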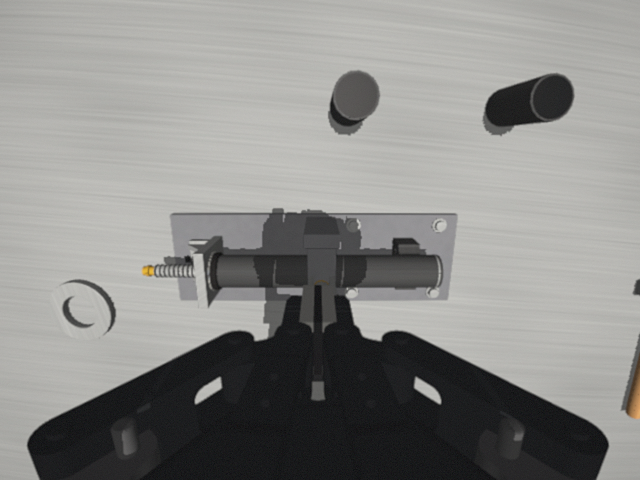

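The wrist view shows the tube nose on the seal at about (213,271). The clamp arm is centred at (322,234) and the fingers hide the lever. I'll get the lever angle from the side picture: handle from (357,135) to (372,42) in the crop.

```bash
python3 - <<'E'
from h import *
import pickle
s=pickle.load(open('s1.pkl','rb'))
c=onz('wrist',[(171,214),(457,214),(304,234),(342,234)],[12,12,112,112],s);print(c)
jx=np.array([.996,.0894,0]);jy=np.array([-.0894,.996,0]);z=np.array([0,0,1.])
yc=(c[2]+c[3])/2
s0=np.array([547.8,0,0]); 
for y in(90,95):
  P=np.array([565.3-.0896*(y+110),y,150.]);print('pin',P)
  f=lambda uv:(uv-[220,215]+.5)*4-.5
  for th in(0,.1,.2):
    d=-np.sin(th)*jx+np.cos(th)*z
    print(th,f(proj('side',[P,P+38*d,P+102*d])).ravel())
  # top
  ft=lambda uv:(uv-[190,225]+.5)*4.4-.5
  for th in(0,.1,.2):
    d=-np.sin(th)*jx+np.cos(th)*z
    print('top',th,ft(proj('top',[P,P+38*d,P+102*d])).ravel())
im=eyes.capture('side')[...,::-1][180:330,240:400];cv2.imwrite('pics/s2.png',cv2.resize(im,None,fx=4,fy=4,interpolation=cv2.INTER_CUBIC))
E
```

```text
[[593.397  301.0285  12.    ]
 [628.5136 -93.3167  12.    ]
 [606.9513 113.1924 112.    ]
 [610.6184  72.0897 112.    ]]
pin [547.38  90.   150.  ]
0 [346.3906 180.2319 346.7845 127.3374 347.4574  35.1184]
0.1 [346.3906 180.2319 351.6605 129.6042 360.8674  41.0403]
0.2 [346.3906 180.2319 356.4943 132.3896 374.2118  48.4487]
top 0 [383.9263 164.8257 378.6108 161.764  368.8669 156.152 ]
top 0.1 [383.9263 164.8257 379.0417 168.2137 370.0841 174.4265]
top 0.2 [383.9263 164.8257 379.5228 174.6283 371.4504 192.5962]
pin [546.932  95.    150.   ]
0 [341.3201 183.583  341.6504 130.6044 342.2115  38.2325]
0.1 [341.3201 183.583  346.5318 132.8805 355.6368  44.1796]
0.2 [341.3201 183.583  351.3716 135.6763 368.9984  51.6156]
top 0 [375.6518 165.4171 370.0774 162.3736 359.8588 156.7949]
top 0.1 [375.6518 165.4171 370.5071 168.824  361.0725 175.0717]
top 0.2 [375.6518 165.4171 370.9897 175.2392 362.4432 193.2431]
```

View pics/s2.png

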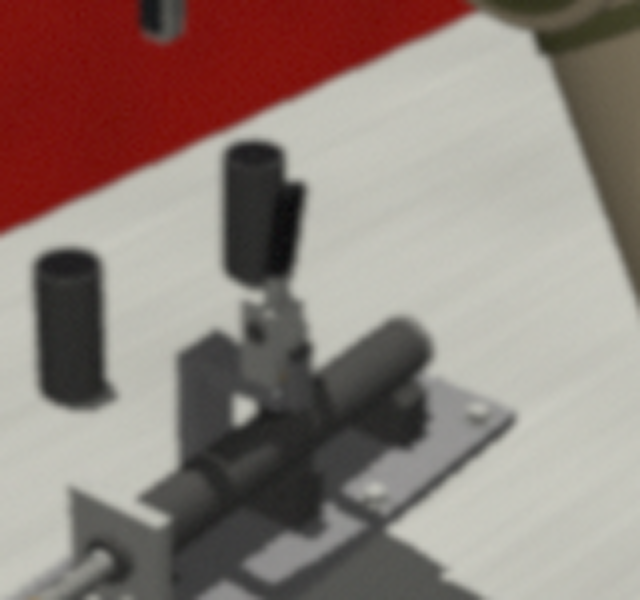

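The side view shows the lever at about 0.13 rad, with its tip at crop pixel (300,183). The way in from the +x side is free. I'll lower the shut fingers behind the lever and approach.

```bash
g(){ grep -E 'time|pos|^force'|tr '\n' ' ';echo; }
python3 -m jog '[[0,0.001,0.032,0,0,0,0],[0,0,0.032,0,0,0,0],[0,0,0.032,0,0,0,0],[0,0,0,0,0,0,0],[0,0,0,0,0,0,0]]' |g
python3 -m jog '[[-0.02,0,0,0,0,0,0],[-0.02,0,0,0,0,0,0],[-0.008,0,0,0,0,0,0],[0,0,0,0,0,0,0],[0,0,0,0,0,0,0]]' |g
python3 -m jog '[[-0.004,0,0,0,0,0,0],[-0.004,0,0,0,0,0,0]]' |g
python3 -m jog '[[-0.004,0,0,0,0,0,0],[-0.004,0,0,0,0,0,0]]' |g
python3 -m jog '[[-0.004,0,0,0,0,0,0],[-0.004,0,0,0,0,0,0]]' |g
python3 -m jog '[[-0.004,0,0.001,0,0,0,0],[-0.004,0,0.001,0,0,0,0]]' |g
```

```text
time_s: 12.7 eef_pos: [628.1, 99.7, 237.5] force: [0.1, -0.2, 0.1] 
time_s: 13.2 eef_pos: [580.9, 95.8, 237.4] force: [0.2, -0.1, -0.1] 
time_s: 13.4 eef_pos: [572.2, 95.2, 236.1] force: [0.2, 0.1, 0.3] 
time_s: 13.6 eef_pos: [563.8, 94.5, 236.2] force: [0.7, 0.3, -0.0] 
time_s: 13.8 eef_pos: [555.8, 93.7, 236.4] force: [0.3, -0.1, -0.3] 
time_s: 14.0 eef_pos: [548.0, 93.0, 234.4] force: [1.6, 0.6, 1.2]
```

```bash
g(){ grep -E 'time|pos|^force'|tr '\n' ' ';echo; }
python3 -m jog '[[-0.004,0,0.0005,0,0,0,0],[-0.004,0,0.0005,0,0,0,0],[-0.004,0,0.001,0,0,0,0]]' |g
python3 -m jog '[[-0.004,0,0.001,0,0,0,0],[-0.004,0,0.0015,0,0,0,0]]' |g
python3 -m jog '[[-0.004,0,0.002,0,0,0,0],[-0.004,0,0.002,0,0,0,0]]' |g
```

```text
time_s: 14.3 eef_pos: [535.9, 91.9, 232.2] force: [1.1, -1.1, 0.5] 
time_s: 14.5 eef_pos: [527.9, 91.2, 229.7] force: [0.1, -0.2, -0.0] 
time_s: 14.7 eef_pos: [520.0, 90.5, 225.7] force: [-0.2, 0.5, 1.5]
```

```bash
g(){ grep -E 'time|pos|^force'|tr '\n' ' ';echo; }
python3 -m jog '[[-0.003,0,0.002,0,0,0,0],[-0.003,0,0.002,0,0,0,0]]' |g
python3 -m jog '[[-0.003,0,0.002,0,0,0,0],[-0.003,0,0.0025,0,0,0,0]]' |g
python3 -m jog '[[-0.003,0,0.003,0,0,0,0],[-0.002,0,0.003,0,0,0,0]]' |g
```

```text
time_s: 14.9 eef_pos: [514.3, 90.0, 222.0] force: [-0.4, 0.5, 2.9] 
time_s: 15.1 eef_pos: [508.4, 89.4, 217.5] force: [0.5, 0.1, 6.2] 
time_s: 15.3 eef_pos: [503.4, 88.9, 211.6] force: [0.5, 0.3, 7.5]
```

```bash
g(){ grep -E 'time|pos|^force'|tr '\n' ' ';echo; }
python3 -m jog '[[-0.0025,0,0.003,0,0,0,0],[-0.0025,0,0.003,0,0,0,0]]' |g
python3 -m jog '[[-0.0025,0,0.003,0,0,0,0],[-0.002,0,0.003,0,0,0,0]]' |g
python3 -m jog '[[-0.0015,0,0.003,0,0,0,0],[-0.0015,0,0.003,0,0,0,0]]' |g
python3 -m jog '[[-0.0015,0,0.003,0,0,0,0],[-0.0015,0,0.003,0,0,0,0]]' |g
```

```text
time_s: 15.5 eef_pos: [498.4, 88.5, 205.7] force: [0.1, 0.0, 8.1] 
time_s: 15.7 eef_pos: [493.9, 88.0, 199.6] force: [0.2, 0.1, 6.7] 
time_s: 15.9 eef_pos: [490.5, 87.8, 193.4] force: [-2.4, -0.4, 6.9] 
time_s: 16.1 eef_pos: [487.6, 87.5, 187.2] force: [-0.2, 0.1, 4.9]
```

```bash
g(){ grep -E 'time|pos|^force'|tr '\n' ' ';echo; }
python3 -m jog '[[-0.001,0,0.003,0,0,0,0],[-0.001,0,0.003,0,0,0,0]]' |g
python3 -m jog '[[-0.001,0,0.003,0,0,0,0],[-0.0005,0,0.003,0,0,0,0]]' |g
python3 -m jog '[[0,0,0.002,0,0,0,0],[0,0,0.0015,0,0,0,0]]' |g
python3 -m jog '[[0,0,0.0015,0,0,0,0],[0,0,0.0015,0,0,0,0]]' |g
```

```text
time_s: 16.3 eef_pos: [485.6, 87.3, 180.9] force: [-1.8, 0.4, 2.9] 
time_s: 16.5 eef_pos: [484.2, 87.3, 174.8] force: [-1.0, 0.0, 2.4] 
time_s: 16.7 eef_pos: [484.4, 87.3, 171.4] force: [-0.6, -0.1, 0.4] 
time_s: 16.9 eef_pos: [484.5, 87.3, 168.6] force: [-0.4, 0.8, -0.1]
```

```bash
g(){ grep -E 'time|pos|^force'|tr '\n' ' ';echo; }
python3 -m jog '[[0,0,0.001,0,0,0,0],[0,0,0.001,0,0,0,0]]' |g
python3 -m jog '[[0,0,0.001,0,0,0,0],[0,0,0.001,0,0,0,0]]' |g
python3 -m jog '[[0,0,0.001,0,0,0,0]]' |g
python3 -m jog '[[0,0,0.001,0,0,0,0]]' |g
python3 -m jog '[[0,0,0.0005,0,0,0,0]]' |g
```

```text
time_s: 17.1 eef_pos: [484.5, 87.3, 166.7] force: [-0.2, -0.4, 0.0] 
time_s: 17.3 eef_pos: [484.5, 87.3, 164.7] force: [0.4, 0.5, -0.5] 
time_s: 17.4 eef_pos: [484.5, 87.2, 163.7] force: [-0.2, -0.0, 0.5] 
time_s: 17.5 eef_pos: [484.4, 87.2, 162.7] force: [0.2, 0.4, 0.9] 
time_s: 17.6 eef_pos: [484.5, 87.3, 162.5] force: [-2.2, -0.3, 6.0]
```

It is firm at the height predicted for the stop. I'll lift off and check.

```bash
g(){ grep -E 'time|pos|^force'|tr '\n' ' ';echo; }
python3 -m jog '[[0,0,0.0003,0,0,0,0],[0,0,0,0,0,0,0]]' |g
python3 -m jog '[[0,0,-0.005,0,0,0,0],[0,0,-0.03,0,0,0,0],[0,0,-0.045,0,0,0,0],[0,0,-0.045,0,0,0,0],[-0.03,0,0,0,0,0,0]]' |g
python3 -m jog '[[-0.045,0,0,0,0,0,0],[-0.045,0,0,0,0,0,0],[0,0,0,0,0,0,0],[0,0,0,0,0,0,0],[0,0,0,0,0,0,0]]' |g
python3 - <<'E'
from h import *
im=eyes.capture('side')[...,::-1][200:350,230:390];cv2.imwrite('pics/s3.png',cv2.resize(im,None,fx=4,fy=4,interpolation=cv2.INTER_CUBIC))
jx=np.array([.996,.0894,0]);z=np.array([0,0,1.]);P=np.array([547.2,92,150.])
for th in(1.5,1.658):
    d=-np.sin(th)*jx+np.cos(th)*z
    print(th,((proj('side',[P,P+38*d,P+102*d])-[230,200]+.5)*4-.5).ravel())
E
```

```text
time_s: 17.8 eef_pos: [484.5, 87.3, 162.6] force: [-1.9, 0.0, 5.7] 
time_s: 18.3 eef_pos: [457.8, 84.2, 292.7] force: [0.4, -0.1, -1.1] 
time_s: 18.8 eef_pos: [365.8, 76.3, 287.2] force: [0.3, -0.1, -0.0] 
1.5 [304.3662 241.5709 353.1342 258.5139 438.4075 288.1561]
1.658 [304.3662 241.5709 352.9134 266.7991 437.3306 310.6889]
```

View pics/s3.png

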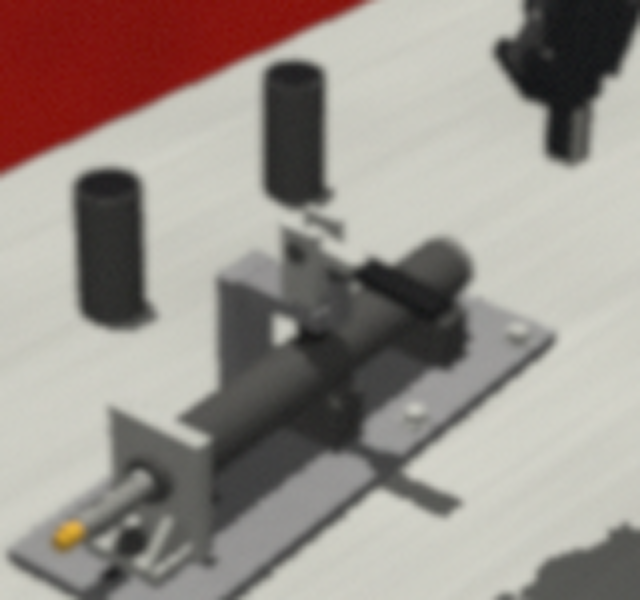

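The lever lies down towards the robot, from (360,270) to (447,307) in the crop. The tube is still on the seal, the bystanders in view are undisturbed, and the gripper is clear. The firm contact came at the predicted stop height, after the lever pulled itself over centre.

```bash
python3 -c "
from rig import finish_job
print(finish_job())"
```

```text
the job is handed in; nothing more can be done
None
```

The job is handed in with no verdict returned: I pressed the tube on the seal at about 9–10 N (estimated from the wrist force less the drag), swung the lever over centre until it stood firm at the predicted stop height, and left the robot clear, but did not measure the final seal and pad forces directly.

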